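Clamp the thermal cycler's lid and start the green programme

TASK

Get the thermal cycler going: turn the blue knob on its lid clockwise until the clamp clicks past its detent and stays there, then turn the black selector on the control deck so that its white pointer clicks home on the green mark. Let go of both knobs and leave everything else on the bench where it is.

Things in the scene. Friction and masses are not known exactly. Their poses are not given: they have to be found in the camera images.
- cycler: White thermal cycler, fixed, 260 mm deep (x), 360 wide (y); origin on the bench under its centre; x points from its front (facing the robot, yaw within 0.4 rad) to its back, y left. Left half: closed grey lid, 215 x 165 mm, top 152 mm above the bench, centred at y = +82 mm. Right half: dark control deck 100 mm above the bench, with a display 10 mm high from 76 mm behind the selector's axis.
- clamp (a joint): Angle (rad) of the blue clamp knob on the lid, growing clockwise from above, 0 to 1.45 (end stops). At 0 (released) the white-lined wing end points 1.34 rad counter-clockwise of the cycler's x, to an orange dot. A weak spring (0.03 Nm/rad) pulls back towards 0. Detent bump starts at 0.86, top at 1.10, takes about 0.15 Nm; past it the knob rests at about 1.30, held by the detent: clamped.
- clamp_grip (a point): Point on the vertical axis of the blue clamp knob, 32 mm above the lid (184 mm above the bench). The knob: round foot 70 mm across, 10 mm high, with a straight upright wing across its middle to grip, 68 mm long, 16 mm thick, top 11 mm above this point. x points along the wing to its white-lined end and turns with the knob; z up.
- clamped_mark (a point): Point on the lid between the two black dots (in line, 14 mm apart) at which the white-lined end of the clamp wing points when clamped; 53 mm from the knob's axis towards the cycler's back (+x). Fixed to the cycler.
- selector (a joint): Angle (rad) of the black programme selector, growing clockwise from above, 0 to 2.8 (end stops). Detents, where it rests within 0.05 when let go: 0 white (off), 0.7 blue, 1.4 green, 2.1 yellow, 2.8 red. About 0.06 Nm to leave a detent; past the halfway point it snaps to the next. At angle q the white pointer is 1.4 - q counter-clockwise of the cycler's x, so at green it points straight back.
- selector_grip (a point): Point on the vertical axis of the black selector, 32 mm above the deck (132 mm above the bench). The knob: round foot 60 mm across, 10 mm high, with a straight upright wing across its middle to grip, 56 mm long, 16 mm thick, top 11 mm above this point. x points along the wing to its white pointer end and turns with the knob; z up.
- green_mark (a point): Centre of the green mark on the control deck: 15 mm dot, 45 mm from the selector's axis towards the cycler's back (+x). Same-size dots at the same radius, clockwise from the left: white, blue, green, yellow, red. Fixed to the cycler.
- tube_rack: Blue plastic tube rack, 78 x 122 x 26 mm with a row of small tubes 10 mm above it, loose in front of the cycler on its left; a bystander to leave where it is; origin at the centre of its underside.
- cold_block: Aluminium cold block, 82 x 120 x 30 mm, loose in front of the cycler on its right; a bystander to leave where it is; origin at the centre of its underside.
- tip_box: Magenta pipette tip box, 85 x 125 x 70 mm, tips to 84 mm, loose at the right; a bystander to leave where it is; origin at the centre of its underside.
- tip_box_lid: Clear tip box lid lying open side up, 88 x 128 x 34 mm, loose at the right; a bystander to leave where it is; origin at the centre of its underside.
- bottle_a: White centrifuge bottle with a silver cap, 72 mm across, 165 mm high, loose at the left; a bystander to leave where it is; origin at the centre of its underside.
- bottle_b: White centrifuge bottle with a silver cap, 72 mm across, 165 mm high, loose at the left; a bystander to leave where it is; origin at the centre of its underside.
- pipette: White and black micropipette lying on the bench beside the cycler's right flank, about 280 mm long, 30 mm high; a bystander to leave where it is; origin at the centre of its underside.

How it is judged (in metres and radians):
On the way, in this order (a step that is already met when the one before it is completed fails the run):
1. the lid clamp has been turned clockwise past its detent into its clamped pocket (value of joint clamp above 1.2 rad), for 0.2 s.
2. with the lid clamped, the selector stands on the green mark (value of joint clamp above 1.2 rad and value of joint selector between 1.24 and 1.56 rad), for 0.2 s.
At the end, for the whole second after the job is handed in: The clamp knob is past its detent (joint above 1.2 rad) and the selector rests on the green mark (1.24 to 1.56 rad, i.e. within 9 degrees), both still and released (all of step 2 and velocity of joint clamp between -0.1 and 0.1 rad/s and velocity of joint selector between -0.1 and 0.1 rad/s); the robot touches nothing.
It fails at once if a bystander (tube rack or cold block) is shoved more than 30 mm (distance of any of tube_rack, cold_block from where it was at the start of the episode above 0.03 m).
It fails at once if a bystander (tip box or its lid) is shoved more than 30 mm (distance of any of tip_box, tip_box_lid from where it was at the start of the episode above 0.03 m).
It fails at once if a bystander (bottle) is shoved more than 30 mm (distance of any of bottle_a, bottle_b from where it was at the start of the episode above 0.03 m).
It fails at once if a bystander (pipette) is shoved more than 30 mm (distance of pipette from where it was at the start of the episode above 0.03 m).
It also fails if it takes over 51 s, if anything falls off the work surface, if the arm or the gripper's body presses on something with over 40 N, if the wrist force passes 120 N, or if a joint passes its speed limit or range.

ROBOT

A 6-joint arm with a two-finger parallel gripper is mounted at the origin on the work surface. World frame = base frame: x ahead of the robot, y to its left, z up, the work surface at z = 0. Lengths are in m, angles in degrees, forces in N, time in s.
With the tool pointing down it reaches from about 0.3 to 0.75 m from the base axis. Payload 8.5 kg.
Tool frame: the origin (TCP) lies at the very end of the fingers, on their centre line; the grasp point (between the pads) lies env.pinch_z behind it (env.pinch_z is the distance from the TCP to the grasp point, in m); z points along the fingers, y is the line along which they close (so a half turn about z gives the same grasp; the last joint's range is limited). The gripper opens to 85 mm and grips with 20 to 120 N. Pads are 22 mm wide; open, the fingers measure 114 mm over their backs; the gripper's body (76 mm by 85 mm) begins 54 mm behind the grasp point. The pads swing forward as they close: fully open they stand 13 mm farther back than shut.
Start: joints at [57.852, 21.807, 74.336, -0, 83.858, -12.336], TCP at [0.186, 0.517, 0.231] pointing down, gripper open.
Joint ranges: [-178.18, 178.18], [-50.72, 133.34], [12.68, 142.11], [-81.47, 261.47], [9.98, 163.14], [-165.26, 165.26]. Speed limits (degrees/s): [136.94, 136.94, 180, 180, 180, 180].

INTERFACE

Orientations are given as a 3x3 rotation matrix whose columns are the frame's x, y, z axes.
In Python, from rig import telemetry, get_image, env gives the robot as it stands. The module is installed in compiled form; this text tells all that it offers.
- The arm moves only by the tool apply_moves, never from a script. Its argument "series" is a list of rows, each a list of 7 numbers: the shift along the tool's x, y, z in mm, then the turn, a rotation vector about the tool's x, y, z in degrees, then the opening, from 0 (shut) to 1 (fully open). A call has 1 to 12 rows; each row shifts and turns the commanded pose from where the row before left it, along the tool's axes as they then stand; what a row does not reach is not made up. A row lasts 1/8 s, in which the tool goes at most 62.5 mm and 10.7 degrees, less where a joint would pass 70% of its speed; a pose out of reach is approached as far as the arm can. A call with a gripper value outside its range is refused whole. The fingers move at their own pace and stop on an object; "grip_force" is the grip in N (left out, the last holds). Time passes only in rows, so rows that do not move let the fingers close. It gives the time, the measured TCP pose, the force, the opening and the grip force at its end, in the units of the state.
- telemetry.observe(): the state, without advancing time (a new reading comes with each control period).
- get_image(name): name is "scene" or "side" or "wrist"; returns a dict with "frame" (480x640x3 uint8, red, green, blue), "z_map" (480x640 float32, m along the optical axis (not along the pixel's ray), 0 where there is no reading), "vertical_fov" (degrees; the focal length in pixels is half the picture's height over the tangent of half this angle, whatever the lens; pixels are square), "cx", "cy" (the principal point, pixels), "dist" ([k1, k2, p1, p2, k3] as OpenCV has them; the pictures are not rectified), "eye" and "attitude" of the camera in the world; the wrist camera has in their place "mount" (4x4, takes a point from camera to tool coordinates, whose origin is the TCP and whose axes are the flange's). Camera axes: x right, y up, looking along -z (the intrinsics and any distortion apply to the point x, -y, -z); pixel columns grow to the right and rows downward; lengths in m; the calibration is good to about 2 mm. A picture is of the moment at which its call begins: read the wrist's pose just before it.
- env.close_job(): hands the job in; it is judged then, once.
The state is a dict: "time_s": time; "q": joint angles; "qvel": joint speeds; "joint_efforts": joint torques, N m; "position": TCP position; "tool_rot": TCP orientation; "ft_force": force on the tool from outside, world axes, zero at the start; "wrist_torque": the same for the moment, N m; "grip_width": finger opening in m; "gripper_force": force on a finger pad.
Only numpy, scipy, OpenCV 4.12 (cv2) and the standard library are available. Lean on these libraries where they do the work, as an engineer would, in place of code of your own. Each camera call takes 0.05 s, during which the arm holds its last target. There are 200 camera calls.

## Working session

There is one attempt and no reset: what is moved stays moved. The work goes in short steps, Python scripts to look and compute and a tool call to move; the robot and the scene stay as the last step left them, time stands still between calls to the robot, and variables do not carry over. Pictures are saved under pics/ and viewed, at most 10 in all, crops included, and the job is handed in when it is done.

Besides the shell and the picture viewer there is one more tool, called after "Emit:" as name(argument=value, ...), one argument or row to a line, values as JSON. apply_moves: Moves the arm, as the interface text tells. Its arguments: {"type":"object","properties":{"series":{"type":"array"},"grip_force":{"type":"number"}},"required":["series"]}

```bash
mkdir -p pics
cat > h.py <<'E'
import numpy as np, cv2
from rig import telemetry, get_image, env
def K(im):
    f=240/np.tan(np.radians(im["vertical_fov"])/2)
    return np.array([[f,0,im["cx"]],[0,f,im["cy"]],[0,0,1.]])
def pose(im,s=None):
    if "eye" in im: 
        A=np.array(im["attitude"]);return A,np.array(im["eye"])
    M=np.array(im["mount"]);R=np.array(s["tool_rot"]);return R@M[:3,:3],R@M[:3,3]+np.array(s["position"])
def ray(im,uv,s=None):
    p=cv2.undistortPoints(np.array(uv,float).reshape(-1,1,2),K(im),np.array(im["dist"],float))[:,0]
    R,e=pose(im,s); d=np.c_[p[:,0],-p[:,1],-np.ones(len(p))]@R.T
    return e,d
def onz(im,uv,z,s=None):
    e,d=ray(im,uv,s); return e+d*((z-e[2])/d[:,2])[:,None]
def bydepth(im,uv,s=None):
    e,d=ray(im,uv,s); zz=np.array([im["z_map"][int(v),int(u)] for u,v in uv]); return e+d*zz[:,None]
def save(im,n): cv2.imwrite("pics/"+n,im["frame"][:,:,::-1])
E
python3 - <<'E'
from h import *
s=telemetry.observe(); print(s["time_s"],s["position"],np.round(s["tool_rot"],3).tolist(),env.pinch_z,s["grip_width"])
import pickle
for n in("scene","side"):
    im=get_image(n); pickle.dump(im,open(n+".pkl","wb")); save(im,n+".png"); print(n,im["eye"],np.round(im["attitude"],2).tolist(),im["dist"])
E
```

```text
0.0 [0.18625721 0.51717534 0.23069972] [[-0.941, 0.339, -0.001], [0.339, 0.941, -0.001], [0.0, -0.001, -1.0]] 0.0187 0.08539792473823152
scene [ 1.53084644 -0.41629586  1.24090089] [[0.34, -0.68, 0.64], [0.94, 0.23, -0.25], [0.02, 0.69, 0.72]] [-0.10103053  0.          0.          0.          0.        ]
side [ 0.26623503 -1.18082078  0.97106073] [[0.98, 0.12, -0.18], [-0.22, 0.57, -0.79], [0.01, 0.81, 0.59]] [-0.05565761  0.          0.          0.          0.        ]
```

View pics/scene.png

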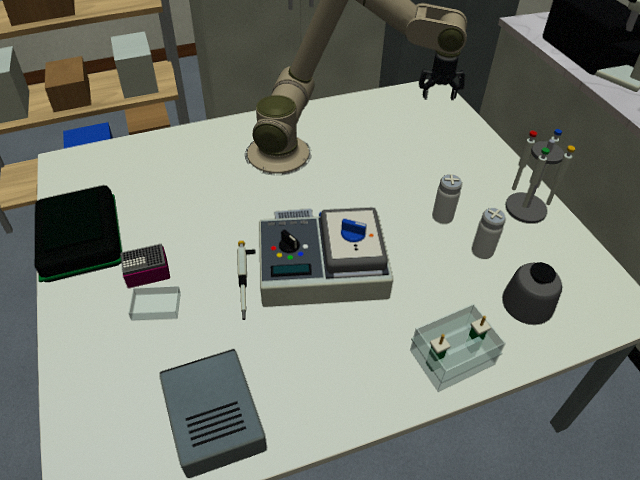

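View pics/side.png

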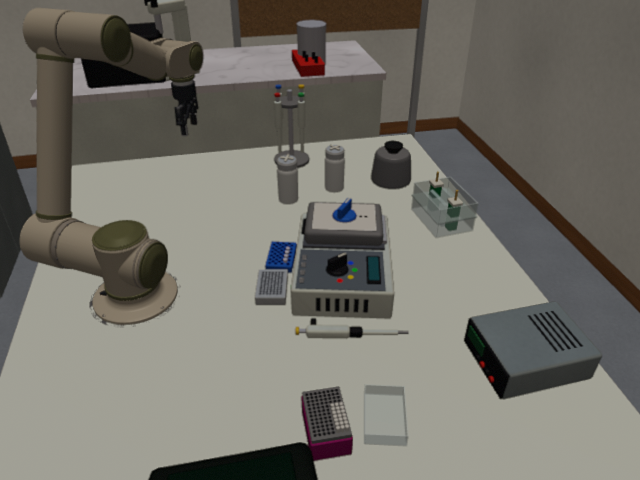

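The scene view shows the cycler with the blue knob near (353,230) and the black selector near (289,241). In the side view they are near (344,210) and (338,264). Next I enlarge both.

Run:
```python
from h import *
import pickle
a=pickle.load(open("scene.pkl","rb"));b=pickle.load(open("side.pkl","rb"))
c1=cv2.resize(a["frame"][200:310,250:400],None,fx=4,fy=4,interpolation=2)[:,:,::-1]
c2=cv2.resize(b["frame"][190:320,250:400],None,fx=4,fy=4,interpolation=2)[:,:,::-1]
c=np.zeros((600,800,3),np.uint8)
c1=cv2.resize(c1,(400,293));c2=cv2.resize(c2,(400,347))
c1=cv2.resize(a["frame"][205:305,255:395],(400,286),interpolation=2)[:,:,::-1]
c2=cv2.resize(b["frame"][195:315,255:395],(700,600),interpolation=2)[:,:,::-1]
cv2.imwrite("pics/c2.png",c2)
f=b["frame"].astype(int);m=(f[:,:,2]>f[:,:,0]*2)&(f[:,:,2]>90);m[:195]=0;m[230:]=0
v,u=np.nonzero(m);print(u.min(),u.max(),v.min(),v.max(),u.mean(),v.mean())
P=bydepth(b,np.c_[u,v]);t=P[P[:,2]>.185];print(len(t),t.mean(0),t.min(0),t.max(0))
f=a["frame"].astype(int);m=(f[:,:,2]>f[:,:,0]*2)&(f[:,:,2]>90);m[:205]=0;m[250:]=0;m[:,:325]=0;m[:,385:]=0
v,u=np.nonzero(m);P=bydepth(a,np.c_[u,v]);t=P[P[:,2]>.185];print(len(t),t.mean(0),t.min(0),t.max(0))
print(onz(b,[[344,209]],.19), onz(a,[[353,228]],.19),onz(b,[[338,263]],.14), onz(a,[[289,240]],.14))
```

```text
333 355 199 221 344.92 213.63
45 [0.58784316 0.03060941 0.19290574] [0.56765341 0.0087048  0.18609034] [0.61447812 0.05712379 0.19671551]
72 [0.6205262  0.02178114 0.22185692] [ 0.57128635 -0.41629586  0.18867212] [1.53084644 0.06202407 1.24090089]
[[0.58736433 0.01733336 0.19      ]] [[0.61185243 0.03176238 0.19      ]] [[ 0.53125214 -0.14990221  0.14      ]] [[ 0.55337672 -0.13117633  0.14      ]]
```

View pics/c2.png

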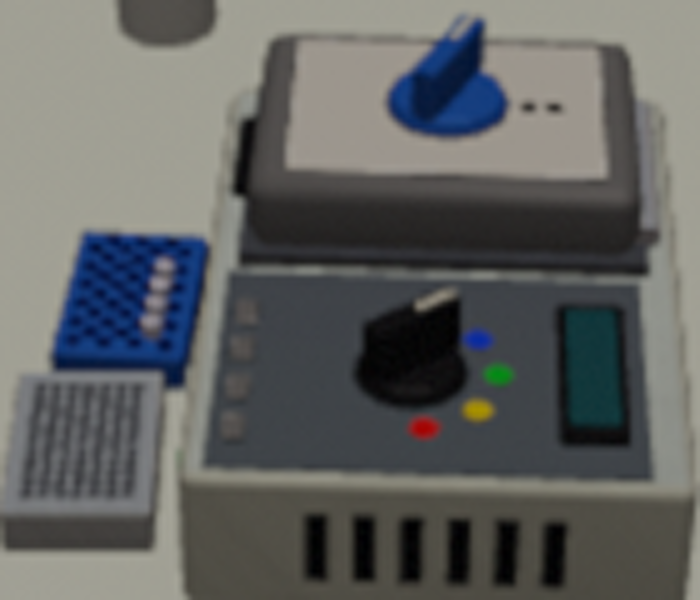

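The enlarged side view shows the clamp foot centred at crop (448,100), the black dots at (528,106) and (554,107), the selector foot at (411,370), and the dots blue (478,339), green (499,374), yellow (478,410) and red (424,428).

Run:
```python
from h import *
import pickle
b=pickle.load(open("side.pkl","rb"))
px=lambda L:[[254.5+u/5,194.5+v/5] for u,v in L]
C=onz(b,px([(448,102)]),.158); D=onz(b,px([(528,106),(554,107)]),.152)
S=onz(b,px([(411,372)]),.106); G=onz(b,px([(499,374),(478,339),(478,410),(424,428)]),.1)
print(C,D,np.linalg.norm(D[0]-D[1]),np.linalg.norm(D.mean(0)[:2]-C[0,:2]))
print(S,G,np.linalg.norm((G-S)[:,:2],axis=1))
for d in [D.mean(0)-C[0],G[0]-S[0],C[0]-S[0]]: print(np.degrees(np.arctan2(d[1],d[0])))
```

```text
[[0.59328802 0.03640229 0.158     ]] [[0.63873069 0.03209323 0.152     ]
 [0.65277176 0.02808392 0.152     ]] 0.014602265166658185 0.05284175323031991
[[ 0.53301286 -0.13109709  0.106     ]] [[ 0.57926023 -0.13499525  0.1       ]
 [ 0.57602781 -0.10403528  0.1       ]
 [ 0.56115609 -0.16121794  0.1       ]
 [ 0.53076371 -0.16938229  0.1       ]] [0.04641137 0.05081956 0.04122266 0.03835121]
-6.862297574964273
-4.818039146877517
70.20857710308977
```

Emit:
apply_moves(
  series=[
    [-45, -26, -30, 0, 0, 0, 1],
    [-45, -26, -30, 0, 0, 0, 1],
    [-45, -26, -30, 0, 0, 0, 1],
    [-45, -26, -10, 0, 0, 0, 1],
    [-45, -26, 0, 0, 0, 0, 1],
    [-45, -26, 0, 0, 0, 0, 1],
    [-45, -26, 0, 0, 0, 0, 1],
    [-45, -26, 0, 0, 0, 0, 1],
    [-45, -26, 0, 0, 0, 0, 1],
    [-45, -26, 0, 0, 0, 0, 1],
    [-45, -26, 0, 0, 0, 0, 1],
    [-45, -26, 0, 0, 0, 0, 1],
  ],
)

```text
time_s: 1.6
position: [0.5895, 0.0394, 0.331]
tool_rot: [[-0.941, 0.339, -0.001], [0.339, 0.941, 0.0], [0.001, -0.0, -1.0]]
ft_force: [0.8, 0.7, 0.1]
grip_width: 0.0855
gripper_force: 0.0
```

Emit:
apply_moves(
  series=[
    [0, 0, 0, 0, 0, 9.6, 1],
    [0, 0, 0, 0, 0, 9.6, 1],
    [0, 0, 0, 0, 0, 9.6, 1],
    [0, 0, 0, 0, 0, 9.6, 1],
    [0, 0, 0, 0, 0, 9.6, 1],
    [0, 0, 0, 0, 0, 9.6, 1],
    [0, 0, 0, 0, 0, 9.6, 1],
    [0, 0, 0, 0, 0, 9.6, 1],
    [0, 0, 0, 0, 0, 9.6, 1],
    [0, 0, 0, 0, 0, 9.6, 1],
    [0, 0, 0, 0, 0, 0, 1],
  ],
)

```text
time_s: 2.98
position: [0.5886, 0.0409, 0.3309]
tool_rot: [[0.434, 0.901, -0.001], [0.901, -0.434, 0.0], [-0.0, -0.001, -1.0]]
ft_force: [-0.2, -0.2, -0.0]
grip_width: 0.0853
gripper_force: 0.0
```

Run:
```python
from h import *
import pickle
s=telemetry.observe(); im=get_image("wrist"); pickle.dump((s,im),open("w1.pkl","wb")); save(im,"w1.png")
print(s["time_s"],s["position"],np.round(s["tool_rot"],3).tolist(),np.round(s["q"],1),s["ft_force"])
```

```text
2.975 [0.58862957 0.04086928 0.33093853] [[0.434, 0.901, -0.001], [0.901, -0.434, 0.0], [-0.0, -0.001, -1.0]] [ -7.5  23.5  55.5  -0.  101.1  18.2] [-0.21648756 -0.18148625 -0.01348813]
```

View pics/w1.png

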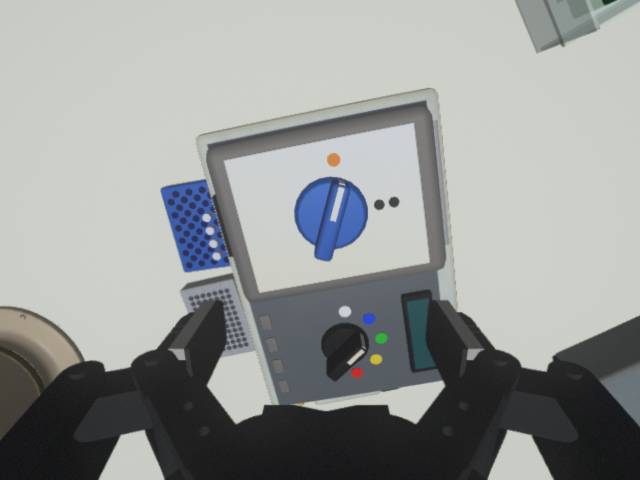

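The wrist view shows the clamp foot at (331,213), the wing's white line from (333,221) to (341,184), the orange dot at (334,160), and the black dots at (379,205) and (394,202). The selector foot is at (345,343) and its dots are white (345,312), blue (369,319), green (381,338), yellow (376,360) and red (357,373).

```bash
python3 - <<'E'
from h import *
import pickle
s,im=pickle.load(open("w1.pkl","rb"))
an=lambda d:np.degrees(np.arctan2(d[1],d[0]))
C=onz(im,[(331,213)],.160,s)[0]; D=onz(im,[(379,205),(394,202),(334,160)],.152,s)
print(C,D,an(D[:2].mean(0)-C),an(D[1]-D[0]),np.linalg.norm(D[1]-D[0]),np.linalg.norm(D[:2].mean(0)[:2]-C[:2]),an(D[2]-C)-76.8)
W=onz(im,[(333,221),(341,184),(323,260)],.195,s);print(W,an(W[1]-W[0]),an(W[1]-W[2]))
G=onz(im,[(345,312),(369,319),(381,338),(376,360),(357,373)],.1,s)[:,:2]
th=np.radians([80.2,40.1,0,-40.1,-80.2]);L=.045*np.c_[np.cos(th),np.sin(th)]
g=G-G.mean(0);l=L-L.mean(0);y=np.arctan2((l[:,0]*g[:,1]-l[:,1]*g[:,0]).sum(),(l*g).sum())
R=np.array([[np.cos(y),-np.sin(y)],[np.sin(y),np.cos(y)]]);S=G.mean(0)-R@L.mean(0);print("yaw",np.degrees(y),"S",S,np.round((G-S-L@R.T)*1e3,1).tolist())
P=onz(im,[(343,366),(364,349),(332,380)],.143,s);print(P,an(P[1]-P[0]))
print("foot",onz(im,[(345,343)],.107,s))
E
python3 - <<'E'
import cv2
i=cv2.imread("pics/w1.png");cv2.imwrite("pics/w1c.png",cv2.resize(i[150:400,270:430],(512,800)[:2] if 0 else (384,600),interpolation=2))
E
```

```text
[0.59588591 0.04355023 0.16      ] [[0.63936161 0.02928276 0.152     ]
 [0.65326256 0.02581132 0.152     ]
 [0.61883733 0.08520634 0.152     ]] -17.60729228884597 -14.021501008743657 0.014327848198140425 0.05290464433002159 -15.653611007676943
[[0.59735527 0.04392869 0.195     ]
 [0.61621025 0.06875379 0.195     ]
 [0.57495508 0.01660416 0.195     ]] 52.782861160776754 51.65275270164482
yaw -14.666308045394528 S [ 0.53514952 -0.12778573] [[0.1, 0.5], [0.4, 0.8], [0.3, 0.5], [-0.3, -1.2], [-0.4, -0.7]]
[[ 0.5309916  -0.12528779  0.143     ]
 [ 0.56142034 -0.11501653  0.143     ]
 [ 0.51156011 -0.13724892  0.143     ]] 18.652183007963703
foot [[ 0.53735056 -0.12132883  0.107     ]]
```

View pics/w1c.png

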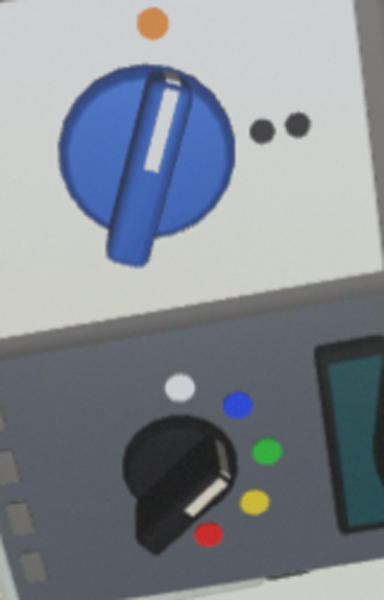

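Both knobs are consistent with their given sizes. The clamp is at (0.596, 0.043) with its wing at 52°. The selector stands at blue, and the cycler's yaw is about −15°.

Emit:
apply_moves(
  series=[
    [5, 5.5, 0, 0, 0, 6, 1],
    [0, 0, 0, 0, 0, 6, 1],
    [0, 0, 30, 0, 0, 0, 1],
    [0, 0, 35, 0, 0, 0, 1],
    [0, 0, 35, 0, 0, 0, 1],
    [0, 0, 30, 0, 0, 0, 1],
    [0, 0, 20, 0, 0, 0, 1],
    [0, 0, 12, 0, 0, 0, 1],
    [0, 0, 0, 0, 0, 0, 1],
  ],
)

```text
time_s: 4.15
position: [0.5957, 0.043, 0.1689]
tool_rot: [[0.612, 0.791, -0.001], [0.791, -0.612, 0.0], [-0.001, -0.001, -1.0]]
ft_force: [0.7, 0.1, -0.3]
grip_width: 0.0853
gripper_force: 0.0
```

Emit:
apply_moves(
  series=[
    [0, 0, 0, 0, 0, 0, 0.5],
    [0, 0, 0, 0, 0, 0, 0],
    [0, 0, 0, 0, 0, 0, 0],
    [0, 0, 0, 0, 0, 0, 0],
    [0, 0, 0, 0, 0, 0, 0],
    [0, 0, 0, 0, 0, 0, 0],
    [0, 0, 0, 0, 0, 0, 0],
    [0, 0, 0, 0, 0, 0, 0],
  ],
  grip_force=40,
)

```text
time_s: 5.15
position: [0.5955, 0.0432, 0.1697]
tool_rot: [[0.613, 0.79, -0.0], [0.79, -0.613, 0.0], [-0.0, -0.0, -1.0]]
ft_force: [-3.9, 1.9, 4.9]
grip_width: 0.0154
gripper_force: 41.4
```

Grip width is 15 mm, so the wing is held. Now I turn it clockwise.

Emit:
apply_moves(
  series=[
    [0, 0, 0, 0, 0, 7, 0],
    [0, 0, 0, 0, 0, 7, 0],
    [0, 0, 0, 0, 0, 7, 0],
    [0, 0, 0, 0, 0, 7, 0],
    [0, 0, 0, 0, 0, 7, 0],
    [0, 0, 0, 0, 0, 7, 0],
    [0, 0, 0, 0, 0, 7, 0],
    [0, 0, 0, 0, 0, 7, 0],
    [0, 0, 0, 0, 0, 7, 0],
    [0, 0, 0, 0, 0, 5, 0],
    [0, 0, 0, 0, 0, 0, 0],
    [0, 0, 0, 0, 0, 0, 0],
  ],
)

```text
time_s: 6.65
position: [0.5962, 0.0414, 0.1697]
tool_rot: [[0.962, -0.273, 0.001], [-0.273, -0.962, -0.003], [0.002, 0.003, -1.0]]
ft_force: [-1.6, -7.1, 4.1]
grip_width: 0.0151
gripper_force: 41.0
```

Run:
```python
from h import *
s=telemetry.observe();print(s["time_s"],s["wrist_torque"],s["ft_force"],s["q"],np.degrees(np.arctan2(s["tool_rot"][1][0],s["tool_rot"][0][0])))
```

```text
6.65 [-1.10380456  0.37376517  0.04558514] [-1.55657087 -7.1462797   4.12984052] [-7.29388938 29.28796654 72.28896208 -0.16368506 78.33864249 98.59261078] -15.853396325715003
```

Emit:
apply_moves(
  series=[
    [0, 0, 0, 0, 0, 0, 0.5],
    [0, 0, 0, 0, 0, 0, 1],
    [0, 0, 0, 0, 0, 0, 1],
    [0, 0, 0, 0, 0, 0, 1],
    [0, 0, 0, 0, 0, 0, 1],
    [0, 0, -10, 0, 0, 0, 1],
    [0, 0, -30, 0, 0, 0, 1],
    [0, 0, -40, 0, 0, 0, 1],
    [0, 0, -40, 0, 0, 0, 1],
    [0, 0, 0, 0, 0, 0, 1],
  ],
)

```text
time_s: 7.9
position: [0.5966, 0.0429, 0.2934]
tool_rot: [[0.962, -0.272, 0.007], [-0.272, -0.962, -0.001], [0.007, -0.001, -1.0]]
ft_force: [-0.3, 0.6, -0.3]
grip_width: 0.085
gripper_force: 0.0
```

Emit:
apply_moves(
  series=[
    [-3, 45, 0, 0, 0, 0, 1],
    [-3, 45, 0, 0, 0, 0, 1],
    [-3, 45, 0, 0, 0, 0, 1],
    [-3, 45, 0, 0, 0, 0, 1],
    [0, 0, 0, 0, 0, -10, 1],
    [0, 0, 0, 0, 0, -10, 1],
    [0, 0, 0, 0, 0, -10, 1],
    [0, 0, 0, 0, 0, -10, 1],
    [0, 0, 0, 0, 0, -1, 1],
    [0, 0, 0, 0, 0, 0, 1],
  ],
)

```text
time_s: 9.15
position: [0.5351, -0.1269, 0.2891]
tool_rot: [[0.906, 0.423, -0.0], [0.423, -0.906, 0.0], [-0.0, -0.0, -1.0]]
ft_force: [0.4, 0.1, 0.2]
grip_width: 0.0854
gripper_force: 0.0
```

Run:
```python
from h import *
import pickle
s=telemetry.observe(); im=get_image("wrist"); pickle.dump((s,im),open("w2.pkl","wb")); save(im,"w2.png")
print(s["time_s"],s["position"],np.round(s["tool_rot"],3).tolist(),np.round(s["q"],1),s["ft_force"])
```

```text
9.15 [ 0.5351197  -0.12688376  0.2891108 ] [[0.906, 0.423, -0.0], [0.423, -0.906, 0.0], [-0.0, -0.0, -1.0]] [-25.7  19.9  67.8   0.   92.4  39.3] [0.41450012 0.12383065 0.24940569]
```

View pics/w2.png

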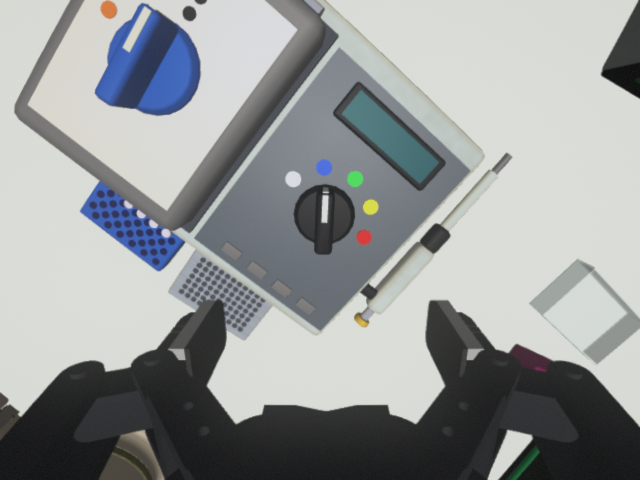

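This view shows the clamp wing's white line from (131,50) to (150,12), close to parallel with the direction towards the black dots. The selector foot is at (324,214) and its wing's white line runs from (324,222) to (325,190). The wing is vertical in the image, so it is aligned with the tool.

Run:
```python
from h import *
import pickle
s,im=pickle.load(open("w2.pkl","rb"))
an=lambda d:np.degrees(np.arctan2(d[1],d[0]))
W=onz(im,[(131,50),(150,12),(108,98)],.195,s);print(W,an(W[1]-W[0]),an(W[1]-W[2]))
P=onz(im,[(324,222),(325,190),(323,254)],.143,s);print(P,an(P[1]-P[0]),an(P[1]-P[2]))
print("foot",onz(im,[(324,214)],.107,s))
G=onz(im,[(293,179),(324,167),(355,179),(371,207),(364,237)],.1,s)[:,:2]
th=np.radians([80.2,40.1,0,-40.1,-80.2]);L=.045*np.c_[np.cos(th),np.sin(th)]
g=G-G.mean(0);l=L-L.mean(0);y=np.arctan2((l[:,0]*g[:,1]-l[:,1]*g[:,0]).sum(),(l*g).sum())
R=np.array([[np.cos(y),-np.sin(y)],[np.sin(y),np.cos(y)]]);print("yaw",np.degrees(y),"S",G.mean(0)-R@L.mean(0))
```

```text
[[0.5992582  0.03822906 0.195     ]
 [0.6247355  0.03386263 0.195     ]
 [0.56546234 0.04384179 0.195     ]] -9.725150855605907 -9.556631631244802
[[ 0.53760004 -0.12434146  0.143     ]
 [ 0.56290868 -0.11346531  0.143     ]
 [ 0.51088033 -0.13582228  0.143     ]] 23.255152085474982 23.253558490387988
foot [[ 0.53657413 -0.12463448  0.107     ]]
yaw -14.774766467014132 S [ 0.53502159 -0.12601782]
```

Emit:
apply_moves(
  series=[
    [1.5, -1, 30, 0, 0, -1, 1],
    [0, 0, 40, 0, 0, 0, 1],
    [0, 0, 40, 0, 0, 0, 1],
    [0, 0, 30, 0, 0, 0, 1],
    [0, 0, 20, 0, 0, 0, 1],
    [0, 0, 10, 0, 0, 0, 1],
    [0, 0, 0, 0, 0, 0, 1],
  ],
)

```text
time_s: 10.07
position: [0.5361, -0.1254, 0.1192]
tool_rot: [[0.898, 0.441, -0.001], [0.441, -0.898, 0.0], [-0.0, -0.0, -1.0]]
ft_force: [0.1, 0.5, 0.1]
grip_width: 0.0855
gripper_force: 0.0
```

Emit:
apply_moves(
  series=[
    [0, 0, 0, 0, 0, 0, 0.5],
    [0, 0, 0, 0, 0, 0, 0],
    [0, 0, 0, 0, 0, 0, 0],
    [0, 0, 0, 0, 0, 0, 0],
    [0, 0, 0, 0, 0, 0, 0],
    [0, 0, 0, 0, 0, 0, 0],
    [0, 0, 0, 0, 0, 0, 0],
    [0, 0, 0, 0, 0, 0, 0],
  ],
  grip_force=40,
)

```text
time_s: 11.08
position: [0.5358, -0.1249, 0.1197]
tool_rot: [[0.897, 0.441, -0.001], [0.441, -0.897, 0.001], [-0.0, -0.001, -1.0]]
ft_force: [-3.6, 3.3, 6.0]
grip_width: 0.015
gripper_force: 41.5
```

Emit:
apply_moves(
  series=[
    [0, 0, 0, 0, 0, 7, 0],
    [0, 0, 0, 0, 0, 7, 0],
    [0, 0, 0, 0, 0, 7, 0],
    [0, 0, 0, 0, 0, 7, 0],
    [0, 0, 0, 0, 0, 7, 0],
    [0, 0, 0, 0, 0, 6, 0],
    [0, 0, 0, 0, 0, 0, 0],
    [0, 0, 0, 0, 0, 0, 0],
  ],
)

```text
time_s: 12.08
position: [0.5359, -0.1259, 0.1197]
tool_rot: [[0.967, -0.254, -0.0], [-0.254, -0.967, -0.001], [-0.0, 0.001, -1.0]]
ft_force: [-4.8, -2.0, 5.1]
grip_width: 0.015
gripper_force: 41.4
```

Emit:
apply_moves(
  series=[
    [0, 0, 0, 0, 0, 0, 0.5],
    [0, 0, 0, 0, 0, 0, 1],
    [0, 0, 0, 0, 0, 0, 1],
    [0, 0, 0, 0, 0, 0, 1],
    [0, 0, 0, 0, 0, 0, 1],
    [0, 0, -10, 0, 0, 0, 1],
    [0, 0, -30, 0, 0, 0, 1],
    [0, 0, -40, 0, 0, 0, 1],
    [0, 0, -50, 0, 0, 0, 1],
    [0, 0, -50, 0, 0, 0, 1],
    [0, 0, 0, 0, 0, 0, 1],
    [0, 0, 0, 0, 0, 0, 1],
  ],
)

```text
time_s: 13.58
position: [0.5358, -0.1253, 0.299]
tool_rot: [[0.967, -0.256, -0.001], [-0.256, -0.967, 0.0], [-0.001, -0.0, -1.0]]
ft_force: [-0.8, 0.3, -0.4]
grip_width: 0.0856
gripper_force: 0.0
```

Run:
```python
from h import *
import pickle
s=telemetry.observe(); im=get_image("wrist"); pickle.dump((s,im),open("w3.pkl","wb")); save(im,"w3.png")
print(s["time_s"],s["position"],np.round(s["tool_rot"],3).tolist(),s["ft_force"])
```

```text
13.575 [ 0.53583972 -0.12525074  0.29903417] [[0.967, -0.256, -0.001], [-0.256, -0.967, 0.0], [-0.001, -0.0, -1.0]] [-0.75466984  0.2716948  -0.37283661]
```

View pics/w3.png

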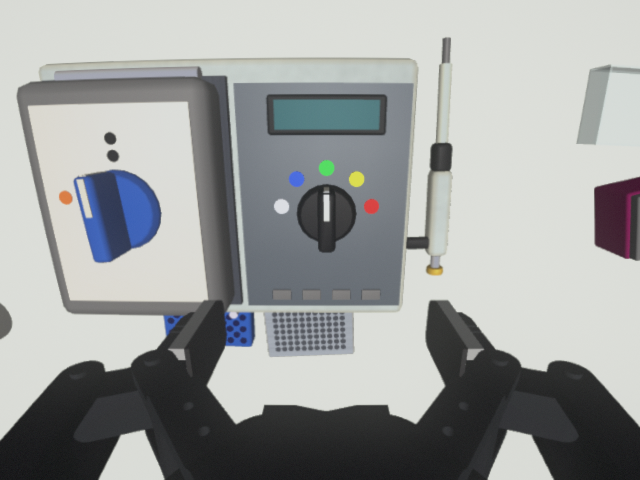

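The selector's white pointer, at (327,190) to (326,220), points at the green dot at (326,168). The clamp wing's white line runs from (89,218) to (81,180), so I check its angle.

Run:
```python
from h import *
import pickle
s,im=pickle.load(open("w3.pkl","rb"))
f=im["frame"].astype(int);m=((f[:,:,2]>f[:,:,0]*1.8)&(f[:,:,2]>80)).astype(np.uint8);m[:,:60]=0;m[:,180:]=0
an=lambda d:np.degrees(np.arctan2(d[1],d[0]))
W=onz(im,[(89,217),(82,181)],.195,s);print(W,"white",an(W[1]-W[0])+14.8)
E=onz(im,[(78,182),(94,261)],.195,s);print("edge",an(E[0]-E[1])+14.8)
D=onz(im,[(110,138),(113,156)],.152,s);print("dots",an(D[0]-D[1])+14.8)
P=onz(im,[(326,221),(327,193),(327,250)],.143,s);print("sel",an(P[1]-P[0])+14.8,an(P[1]-P[2])+14.8)
```

```text
[[0.59823248 0.04142499 0.195     ]
 [0.6242011  0.03468331 0.195     ]] white 0.24679483360073995
edge 0.2501386047620393
dots 0.7223443858374203
sel -1.9292507401919181 0.10707980665745609
```

Clamp wing and selector both line up with the cycler's x (about 1.3 and 1.4 rad), and the gripper is clear. I hand in the job.

```bash
python3 -c "
from rig import env;print(env.close_job())"
```

```text
the job is handed in; nothing more can be done
None
```

The lid clamp is turned past its detent and resting at about 1.3 rad, the selector is clicked onto the green mark, both knobs are released with the gripper clear, and the job was handed in at about 13.6 s; no verdict came back.

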